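Work the optical rail past the post into its bay

TASK

Push the aluminium optical rail across the bench into the three-sided grey bay until it lies flat along the bay's back wall, wholly inside: the post in front stops it going straight in, so push one end in behind the post first, then bring in the other end. Only push it along the bench with the fingers, never lift it, and leave the objective, the blue slide box and the spanner where they are. Finish with the robot clear of everything.

Things in the scene. Friction and masses are not known exactly. Their poses are not given: they have to be found in the camera images.
- rail: Loose aluminium rail with black end caps lying on the bench: 220 mm long, 30 mm wide, 25 mm high, about 0.4 kg, free to slide (ordinary friction, varies). Origin: centre of its underside; x along its length, z up. It starts in front of the bay (robot's side), left of the post, its left end beyond the bay's left wall.
- rail_end_a (a point): Centre of the rail's end face at its +x end (110 mm from the middle, 12.5 mm above the bench). At the start this is the left end.
- rail_end_b (a point): Centre of the rail's end face at its -x end; at the start the right end, nearest the post.
- bay: Low grey bay fixed to the bench, open towards the robot, with an orange line along its mouth and a dark painted floor level with the bench (no step). Origin: middle of the mouth, on the bench; x points into the bay, y along the mouth to the left, z up. Inside it is 260 mm along y (end walls' inner faces at y = +130 and -130 mm) and 60 mm deep (back wall's face at x = 60 mm); walls 10 mm thick, 20 mm high; end walls run from x = 0 to 60 mm.
- post: Fixed upright steel post with an orange band, 25 mm in diameter, 50 mm high, standing 28 to 40 mm in front of the bay's mouth and 60 to 78 mm right of its middle. Origin: centre of its foot, on the bench. It does not move.
- objective: Loose microscope objective standing behind the bay's back wall, 31 mm in diameter, 46 mm high. Origin: centre of its underside. To be left alone.
- slide_box: Loose blue slide box right of the bay, 85 x 35 x 30 mm. Origin: centre of its underside. To be left alone.
- spanner: Loose steel spanner, 130 mm long, lying in front of the bay to the right of the post. Origin: centre of its underside. To be left alone.
Mind the look-alikes: they are no part of the job. Leave any purple or red look-alike of the post alone.

How it is judged:
By the outcome, as a careful person would: the job done as asked, in the order asked, and still so for the second after the job is handed in, with the robot touching nothing.
It also fails if it takes over 72 s, if anything falls off the work surface, if the arm or the gripper's body presses on something with over 40 N, if the wrist force passes 120 N, or if a joint passes its speed limit or range.

ROBOT

A 6-joint arm with a two-finger parallel gripper is mounted at the origin on the work surface. World frame = base frame: x ahead of the robot, y to its left, z up, the work surface at z = 0. Lengths are in m, angles in rad, forces in N, time in s.
With the tool pointing down it reaches from about 0.375 to 0.9 m from the base axis. Payload 3.1 kg.
Tool frame: the origin (TCP) lies midway between the tips of the shut fingers; the grasp point (between the pads) lies pinch_z behind it (pinch_z is the distance from the TCP to the grasp point, in m); y points along the fingers, z is the direction in which the jaws open and shut, and the axes are right-handed (so a half turn about y gives the same grasp; the last joint's range is limited). The gripper opens to 87 mm and grips with 3 to 60 N. Pads are 19 mm wide; open, the fingers measure 117 mm over their backs; the gripper's body (75 mm by 190 mm) begins 51 mm behind the grasp point.
Start: joints at [1.155, 0.527, 1.433, -0, 1.181, -0.178], TCP at [0.147, 0.607, 0.223] pointing down, gripper open.
Joint ranges: [-3.08, 3.08], [-0.75, 2.2], [0.22, 2.44], [-1.43, 4.57], [0, 2.65], [-2.85, 2.85]. Speed limits (rad/s): [2.79, 2.79, 3.14, 3.14, 3.14, 3.14].

INTERFACE

Orientations are given as a unit quaternion [x, y, z, w].
In Python, from rig import get_obs, camera, hand_in, pinch_z gives the robot as it stands. The module is installed in compiled form; this text tells all that it offers.
- The arm moves only by the tool arm_command, never from a script. Its argument "plan" is a list of rows, each a list of 2 entries, a list of its own where there are three numbers: the shift along the world's x, y, z in units of 25 mm (1.0 is 25 mm), then the turn about the world's z in units of 5 degrees (1.0 is 5 degrees). A call has 1 to 5 rows; each row is the pose to reach, as a shift and turn from the pose commanded when the call began; what a row does not reach only later rows make up. A row lasts 1/10 s, in which the tool goes at most 50 mm and 8.59 degrees, less where a joint would pass 70% of its speed; a pose out of reach is approached as far as the arm can. A call with a gripper value outside its range is refused whole. "fingers" is the opening, from -1 (shut) to 1 (fully open), set as the call begins (left out, the last holds). The fingers move at their own pace and stop on an object; "force" is the grip in N (left out, the last holds). Time passes only in rows, so rows that repeat a pose let the fingers close. It gives the time, the measured TCP pose, the force and the opening at its end, in the units of the state.
- get_obs(): the state, without advancing time (a new reading comes with each control period).
- camera(name): name is "scene" or "top" or "wrist"; returns a dict with "pixels" (384x512x3 uint8, red, green, blue), "camera_matrix" (3x3 intrinsics, pixels), "R" (3x3) and "t" (3): a world point X has camera coordinates R X + t. Camera axes: x right, y down, z forward; pixel columns grow to the right and rows downward; lengths in m; the calibration is good to about 2 mm. A picture is of the moment at which its call begins. There is no depth.
- hand_in(): hands the job in, once; it reports no verdict.
The state is a dict: "time": time; "q": joint angles; "joint_velocities": joint speeds; "joint_torque": joint torques, N m; "position": TCP position; "tool_rot": TCP orientation; "ft_force": force on the tool from outside, world axes, zero at the start; "moment": the same for the moment, N m; "grip_width": finger opening in m.
Only numpy, scipy, OpenCV 4.12 (cv2) and the standard library are available. Lean on these libraries where they do the work, as an engineer would, in place of code of your own. Each camera call takes 0.05 s, during which the arm holds its last target.

## Working session

There is one attempt and no reset: what is moved stays moved. The work goes in short steps, Python scripts to look and compute and a tool call to move; the robot and the scene stay as the last step left them, time stands still between calls to the robot, and variables do not carry over. Pictures are saved under pics/ and viewed, and the job is handed in when it is done.

Besides the shell and the picture viewer there is one more tool, called after "Call:" by a JSON object that holds its "op" and its "data", one argument or row to a line. arm_command: Moves the arm, as the interface text tells. Its arguments: {"type":"object","properties":{"plan":{"type":"array"},"fingers":{"type":"number"},"force":{"type":"number"}},"required":["plan"]}

```bash
mkdir -p pics; python3 - <<'E'
from rig import get_obs,camera,pinch_z
import cv2
o=get_obs();print(o,pinch_z)
for n in("top","scene"):
    c=camera(n);cv2.imwrite(f"pics/{n}0.png",c["pixels"][:,:,::-1]);print(n,c["camera_matrix"],c["R"],c["t"])
E
```

```text
{'time': 0.0, 'q': array([ 1.15452415e+00,  5.28475553e-01,  1.43391290e+00, -2.39071471e-07,
        1.18132737e+00, -1.78488642e-01]), 'joint_velocities': array([-0.00011045,  0.00046494, -0.00085501, -0.00052966, -0.00109599,
       -0.00152471]), 'joint_torque': array([-1.08113149e-03, -4.40039992e+01, -1.76593530e+01,  6.32070517e-02,
        5.82119927e-02, -1.87321948e-04]), 'position': array([0.14688711, 0.60675399, 0.22156246]), 'tool_rot': array([ 0.70283244, -0.08409106,  0.0836513 , -0.70139698]), 'ft_force': array([-0.08446812,  0.53822957, -0.70759832]), 'moment': array([-0.02569667,  0.00540097, -0.00660764]), 'grip_width': 0.08685830588562} 0.0187
top [[449.3583314    0.         255.29236825]
 [  0.         449.3583314  193.27759258]
 [  0.           0.           1.        ]] [[-0.01928599 -0.99976343 -0.01005637]
 [-0.98153992  0.0208468  -0.19011785]
 [ 0.19028252  0.00620411 -0.98170977]] [-0.0222028   0.57665478  0.76915779]
scene [[483.86613173   0.         258.05180608]
 [  0.         483.86613173 182.66361101]
 [  0.           0.           1.        ]] [[ 0.85139087  0.52434424  0.01402495]
 [ 0.36427199 -0.57181612 -0.73507295]
 [-0.37741157  0.6309433  -0.67784294]] [-0.46025689 -0.19496685  1.17832286]
```

View pics/top0.png

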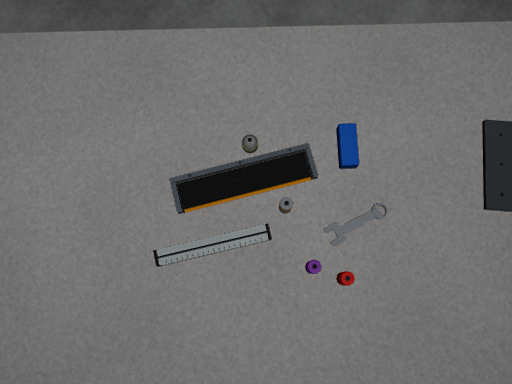

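View pics/scene0.png

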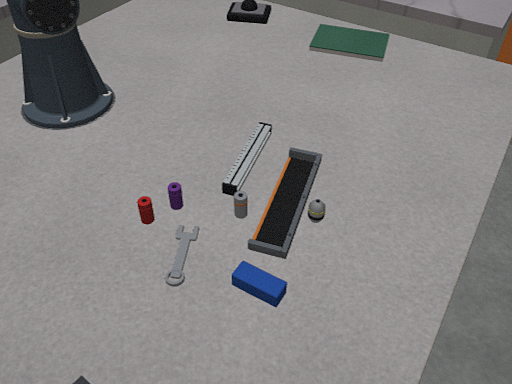

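The top view shows the bay mouth from about (182,210) to (311,180), the rail from (157,257) to (269,232), and the post at (287,205). The purple and red look-alikes are at (314,267) and (347,278). Next I'll measure these.

```bash
cat > h.py <<'E'
import numpy as np,cv2
from rig import get_obs,camera
def ray(c,uv,z):
    K,R,t=c["camera_matrix"],c["R"],c["t"]
    C=-R.T@t; d=R.T@np.linalg.inv(K)@np.array([uv[0],uv[1],1.]); return (C+d*(z-C[2])/d[2])
def proj(c,X):
    p=c["camera_matrix"]@(c["R"]@np.asarray(X)+c["t"]);return p[:2]/p[2]
def rect(mask,k=1):
    cs,_=cv2.findContours(mask.astype(np.uint8),cv2.RETR_EXTERNAL,cv2.CHAIN_APPROX_NONE)
    cs=sorted(cs,key=cv2.contourArea)[::-1][:k];return [(cv2.minAreaRect(x),cv2.contourArea(x)) for x in cs]
E
python3 - <<'E'
from h import *
c=camera("top");im=c["pixels"]
print(-c["R"].T@c["t"])
h=cv2.cvtColor(im,cv2.COLOR_RGB2HSV)
o=(h[...,0]>8)&(h[...,0]<25)&(h[...,1]>170)&(h[...,2]>120)
for r,a in rect(o,2):
    b=cv2.boxPoints(r);print("orange",a,b.round(1).tolist(),[ray(c,p,0).round(4)[:2].tolist() for p in b])
g=h[...,2].copy()
crop=im[135:275,145:325];cv2.imwrite("pics/crop.png",cv2.resize(crop,None,fx=4.4,fy=4.2,interpolation=cv2.INTER_CUBIC)[:,:,::-1])
rl=(h[...,2]>150)&(h[...,1]<60)
for r,a in rect(rl,3):
    b=cv2.boxPoints(r);print("bright",a,b.round(1).tolist(),[ray(c,p,.025).round(4)[:2].tolist() for p in b])
E
```

```text
[ 0.4192242  -0.03899089  0.86449881]
orange 168.0 [[184.60000610351562, 209.39999389648438], [309.79998779296875, 177.10000610351562], [310.3999938964844, 179.39999389648438], [185.1999969482422, 211.6999969482422]] [[0.5577, 0.1049], [0.617, -0.1415], [0.6123, -0.1425], [0.5532, 0.1037]]
```

View pics/crop.png

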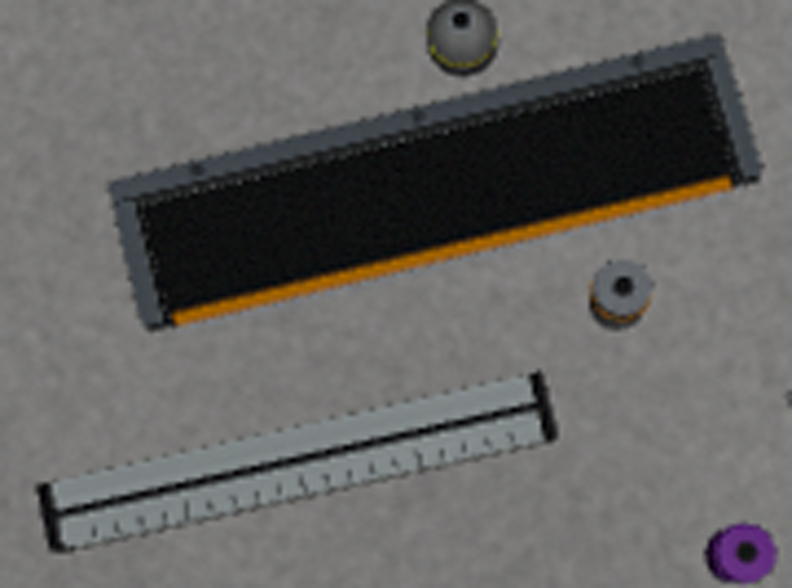

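The crop (scaled 4.4 x 4.2 from offset 145,135) shows the rail's top corners at about (40,485), (540,375), (553,438) and (52,550), and the post top at (622,287). The bay's top corners are at (110,185), (718,37), (760,178) and (150,328).

```bash
cat >> h.py <<'E'
def bay(): 
    th=np.deg2rad(13.6)
    return th
E
python3 - <<'E'
from h import *
c=camera("top")
f=lambda p,z:ray(c,(p[0]/4.4+145-.4,p[1]/4.2+135-.4),z)[:2].round(4)
R=[f(p,.025) for p in[(40,485),(540,375),(554,438),(52,550)]];print("rail",R,np.mean(R,0))
print([np.linalg.norm(R[i]-R[i-1]) for i in range(4)])
B=[f(p,.02) for p in[(110,185),(718,37),(762,178),(150,328)]];print("bay",B,[np.linalg.norm(B[i]-B[i-1]) for i in range(4)])
y=(B[0]-B[1]+B[3]-B[2]);y/=np.linalg.norm(y);x=np.array([y[1],-y[0]]);O=(B[2]+B[3])/2
print("mouth",O,"th",np.degrees(np.arctan2(x[1],x[0])))
P=f((622,287),.05);print("post",P,(P-O)@x,(P-O)@y)
for r in R:print("rail in bay",(r-O)@x,(r-O)@y)
d=R[0]-R[1]+R[3]-R[2];print("rail ang",np.degrees(np.arctan2(-d[0],d[1])))
Q=f((461,20),.046);print("obj",Q,(Q-O)@x,(Q-O)@y)
Q=f((745,552),.05);print("purple",Q,(Q-O)@x,(Q-O)@y)
E
```

```text
rail [array([0.4783, 0.1575]), array([ 0.5229, -0.0552]), array([ 0.4947, -0.0604]), array([0.4497, 0.1518])] [0.4864   0.048425]
[np.float64(0.029162475889402822), np.float64(0.21732567726801175), np.float64(0.02867542501864625), np.float64(0.21691897104679433)]
bay [array([0.6152, 0.1312]), array([ 0.68  , -0.1381]), array([ 0.6123, -0.1546]), array([0.5484, 0.1127])] [np.float64(0.06931442851239557), np.float64(0.2769865159172915), np.float64(0.06968170491599651), np.float64(0.27483176672284443)]
mouth [ 0.58035 -0.02095] th 13.487252316539394
post [ 0.5578 -0.0898] -0.037985930168151334 -0.06169192904473267
rail in bay -0.057615930318816726 0.1973296976471034
rail in bay -0.06385372825428591 -0.019906440867915015
rail in bay -0.09248881489703495 -0.01838597614873898
rail in bay -0.08675660020392337 0.19845724305516435
rail ang 11.907685279945733
obj [ 0.6824 -0.0246] 0.09838436238929245 -0.02735036082490313
purple [ 0.4424 -0.1361] -0.16100191342984999 -0.07980043152719832
```

```bash
cat >> h.py <<'E'
O=np.array([.5804,-.021]);TH=np.deg2rad(13.5)
X=np.array([np.cos(TH),np.sin(TH)]);Y=np.array([-X[1],X[0]])
def tob(p):p=np.asarray(p)[:2]-O;return np.array([p@X,p@Y])*1000
def tow(b):return O+(b[0]*X+b[1]*Y)/1000
def step(b,z):
    """shift in 25mm units from current measured pose to bay point b (mm), z m"""
    p=get_obs()["position"];w=tow(b);return ((np.r_[w,z]-p)/.025).round(2)
E
python3 - <<'E'
from h import *
from scipy.spatial.transform import Rotation as Ro
o=get_obs();print(Ro.from_quat(o["tool_rot"]).as_matrix().round(3))
c=camera("wrist");cv2.imwrite("pics/w0.png",c["pixels"][:,:,::-1])
print(tob(o["position"]),tow((-105,5)),step((-120,5),.10),step((-120,5),.01))
E
```

```text
[[ 0.972 -0.001  0.236]
 [-0.236 -0.001  0.972]
 [-0.    -1.    -0.001]]
[-274.80174328  711.83018332] [ 0.47713393 -0.04064991] [ 12.62 -26.05  -4.88] [ 12.62 -26.05  -8.48]
```

View pics/w0.png

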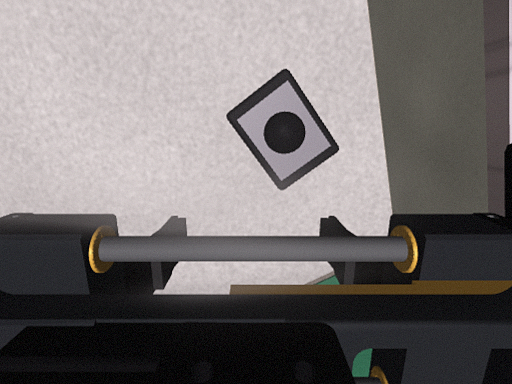

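Call:
{"op": "arm_command", "data": {
  "plan": [
    [[1.0,-1.6,-0.4],1],
    [[2.0,-3.2,-0.8],2],
    [[3.0,-4.8,-1.2],3],
    [[4.0,-6.4,-1.6],4],
    [[5.0,-8.0,-2.0],5.4]
  ],
  "fingers": -1,
  "force": 20
}}

```text
time: 0.75
position: [0.2729, 0.406, 0.1724]
tool_rot: [-0.702, -0.084, 0.084, 0.702]
ft_force: [1.0, -0.6, -0.0]
grip_width: 0.055
```

Call:
{"op": "arm_command", "data": {
  "plan": [
    [[0.9,-1.7,-0.4],0],
    [[1.8,-3.4,-0.8],0],
    [[2.7,-5.1,-1.2],0],
    [[3.6,-6.8,-1.6],0],
    [[4.5,-8.5,-2.0],0]
  ]
}}

```text
time: 1.25
position: [0.3857, 0.1933, 0.1224]
tool_rot: [-0.702, -0.083, 0.082, 0.702]
ft_force: [1.0, 0.9, 0.2]
grip_width: 0.0151
```

Call:
{"op": "arm_command", "data": {
  "plan": [
    [[0.6,-1.8,0],0],
    [[1.2,-3.6,0],0],
    [[1.8,-5.4,0],0],
    [[2.4,-7.2,0],0],
    [[2.8,-9.0,0],0]
  ]
}}

```text
time: 1.75
position: [0.456, -0.0325, 0.1227]
tool_rot: [0.703, 0.083, -0.082, -0.702]
ft_force: [1.2, 0.1, 0.4]
grip_width: 0.0006
```

```bash
python3 - <<'E'
from h import *
o=get_obs();print(o["time"],tob(o["position"]),o["position"],o["grip_width"],step((-125,8),.10),step((-125,8),.012))
from scipy.spatial.transform import Rotation as Ro
print(Ro.from_quat(o["tool_rot"]).as_matrix()[:,2])
E
```

```text
1.75 [-123.60997076   17.84500191] [ 0.45603955 -0.03250423  0.12274834] 0.0005954722419394651 [ 0.04 -0.4  -0.91] [ 0.04 -0.4  -4.43]
[-2.30827287e-01  9.72994345e-01 -8.76404605e-04]
```

Call:
{"op": "arm_command", "data": {
  "plan": [
    [[0,-0.4,-1.5],0],
    [[0,-0.5,-3.0],0],
    [[0,-0.5,-4.0],0],
    [[0,-0.5,-4.4],0],
    [[0,-0.5,-4.4],0]
  ]
}}

```text
time: 2.25
position: [0.4541, -0.0424, 0.0116]
tool_rot: [-0.702, -0.082, 0.083, 0.703]
ft_force: [0.7, 0.3, 0.0]
grip_width: 0.0005
```

```bash
cat > look.py <<'E'
import sys
from h import *
o=get_obs();print("t",o["time"],"tcp bay",tob(o["position"]).round(1),"z",o["position"][2].round(4),"F",o["ft_force"].round(1))
c=camera("top");im=c["pixels"][110:290,130:340]
cv2.imwrite(f"pics/{sys.argv[1]}.png",cv2.resize(im,None,fx=3.8,fy=3.33,interpolation=cv2.INTER_CUBIC)[:,:,::-1])
def fb(p,z):return tob(ray(c,(p[0]/3.8+130-.4,p[1]/3.33+110-.4),z)).round(0)
h=cv2.cvtColor(c["pixels"],cv2.COLOR_RGB2HSV)
m=((h[...,2]>125)&(h[...,1]<45)).astype(np.uint8);m[:110]=0;m[290:]=0;m[:,:130]=0;m[:,318:]=0
m=cv2.morphologyEx(m,cv2.MORPH_CLOSE,np.ones((5,5)))
for r,a in rect(m,3):
    if a<150: continue
    b=np.array([tob(ray(c,p,.025)) for p in cv2.boxPoints(r)])
    print("rail?",a,"centre",b.mean(0).round(1),"corners",b.round(0).tolist())
    L=[b[1]-b[0],b[2]-b[1]];l=max(L,key=np.linalg.norm);l=l if l[1]<0 else -l
    print("  len",np.linalg.norm(l).round(1),"phi",np.degrees(np.arctan2(l[0],-l[1])).round(1))
E
python3 look.py p1
```

```text
t 2.25 tcp bay [-127.8    8.7] z 0.0116 F [0.7 0.3 0. ]
rail? 10317.5 centre [75.1 31.2] corners [[224.0, 185.0], [129.0, -172.0], [-71.0, -115.0], [18.0, 227.0]]
  len 369.7 phi -14.8
```

View pics/p1.png

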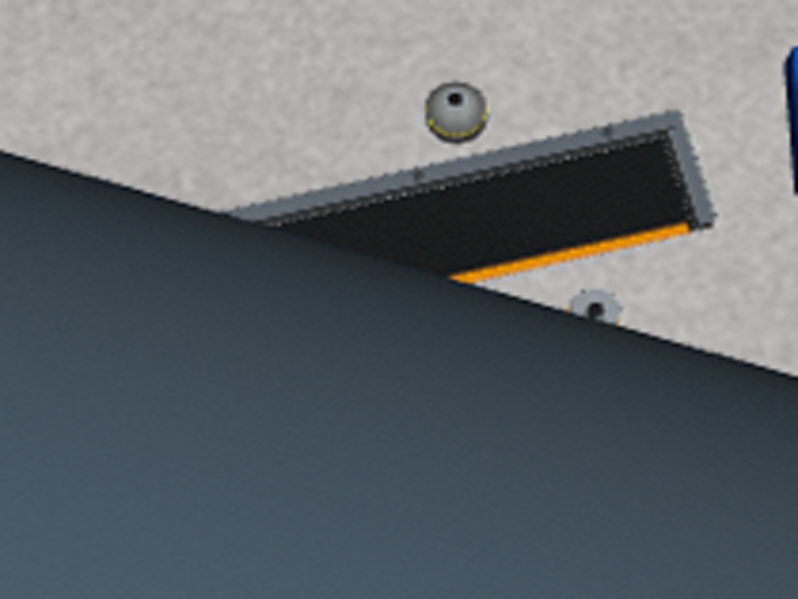

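The arm hides the rail in the top view, because the link covers the lower left of the picture. I'll push in short strokes and check with the scene camera.

Call:
{"op": "arm_command", "data": {
  "plan": [
    [[0.5,0.12,0],0],
    [[0.9,0.21,0],0],
    [[1.3,0.3,0],0],
    [[1.7,0.4,0],0],
    [[2.1,0.5,0],0]
  ]
}}

```text
time: 2.8
position: [0.5078, -0.0297, 0.0131]
tool_rot: [0.702, 0.083, -0.082, -0.702]
ft_force: [-1.2, -0.6, 1.4]
grip_width: 0.0003
```

Call:
{"op": "arm_command", "data": {
  "plan": [
    [[0.3,0.07,0],0],
    [[0.6,0.14,0],0],
    [[0.9,0.21,0],0],
    [[1.2,0.28,0],0],
    [[1.2,0.28,0],0]
  ]
}}

```text
time: 3.3
position: [0.5391, -0.0232, 0.0126]
tool_rot: [0.703, 0.083, -0.081, -0.702]
ft_force: [-0.3, -0.5, -0.1]
grip_width: 0.0003
```

```bash
cat > look2.py <<'E'
import sys
from h import *
o=get_obs();print("t",o["time"],"tcp bay",tob(o["position"]).round(1),"z",o["position"][2].round(4),"F",o["ft_force"].round(1))
c=camera("scene");im=c["pixels"][100:280,190:360].copy()
im=cv2.resize(im,None,fx=4.4,fy=3.33,interpolation=cv2.INTER_CUBIC)
cv2.imwrite(f"pics/{sys.argv[1]}.png",im[:,:,::-1])
np.savez("cs.npz",K=c["camera_matrix"],R=c["R"],t=c["t"])
E
cat > pt.py <<'E'
import sys
from h import *
d=np.load("cs.npz");c=dict(camera_matrix=d["K"],R=d["R"],t=d["t"])
for a in sys.argv[1:]:
    u,v,z=map(float,a.split(","))
    print(a,tob(ray(c,(u/4.4+190-.4,v/3.33+100-.4),z/1000)).round(0))
E
python3 look2.py s1
```

```text
t 3.3 tcp bay [-40.7   7.5] z 0.0126 F [-0.3 -0.5 -0.1]
```

View pics/s1.png

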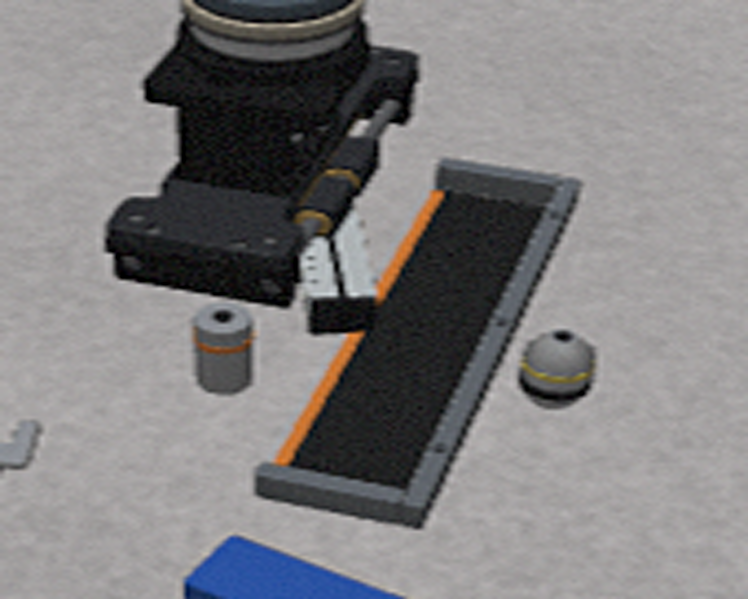

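The rail has turned and its b end, top edge (308,298)-(376,298), is now crossing the orange line.

```bash
python3 pt.py 308,298,25 376,297,25 312,334,0 377,328,0 222,315,50
```

```text
308,298,25 [-18. -10.]
376,297,25 [10.  1.]
312,334,0 [-15. -13.]
377,328,0 [11.  1.]
222,315,50 [-40. -59.]
```

Call:
{"op": "arm_command", "data": {
  "plan": [
    [[0.3,0.07,0],0],
    [[0.6,0.14,0],0],
    [[0.9,0.21,0],0],
    [[1.1,0.26,0],0],
    [[1.1,0.26,0],0]
  ]
}}

```text
time: 3.85
position: [0.5662, -0.0166, 0.0127]
tool_rot: [0.703, 0.083, -0.082, -0.702]
ft_force: [0.0, 0.2, -0.4]
grip_width: 0.0003
```

Call:
{"op": "arm_command", "data": {
  "plan": [
    [[-0.5,-0.12,0],0],
    [[-0.8,-0.2,1],0],
    [[-0.8,-0.2,3],0],
    [[-0.8,-0.2,3.6],0]
  ]
}}

```text
time: 4.25
position: [0.5469, -0.0222, 0.1062]
tool_rot: [0.703, 0.085, -0.08, -0.701]
ft_force: [0.7, 0.3, -0.8]
grip_width: 0.0003
```

Call:
{"op": "arm_command", "data": {
  "plan": [
    [[-1.5,1,0],0],
    [[-3,2,0],0],
    [[-4.5,3,0],0],
    [[-5,4.5,0],0],
    [[-5,6.5,0],0]
  ]
}}

```text
time: 4.75
position: [0.4168, 0.1409, 0.1027]
tool_rot: [0.702, 0.08, -0.082, -0.702]
ft_force: [2.3, -0.5, -0.4]
grip_width: 0.0004
```

```bash
python3 look2.py s2; python3 look.py p2
```

```text
t 4.75 tcp bay [-121.3  195.7] z 0.1027 F [ 2.3 -0.5 -0.4]
t 4.8 tcp bay [-118.4  202.8] z 0.1031 F [1.  2.8 0.6]
rail? 25203.5 centre [ 8.8 47.5] corners [[224.0, 185.0], [129.0, -172.0], [-202.0, -77.0], [-116.0, 254.0]]
  len 369.7 phi -14.8
```

View pics/s2.png

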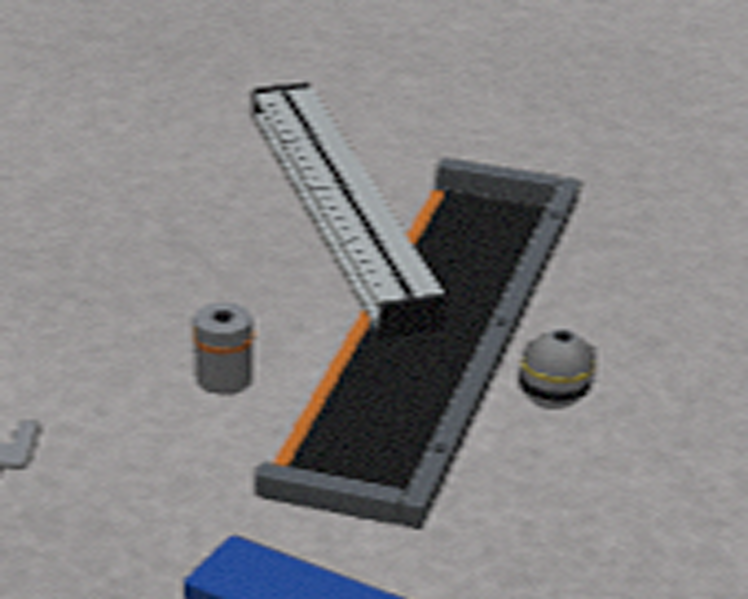

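View pics/p2.png

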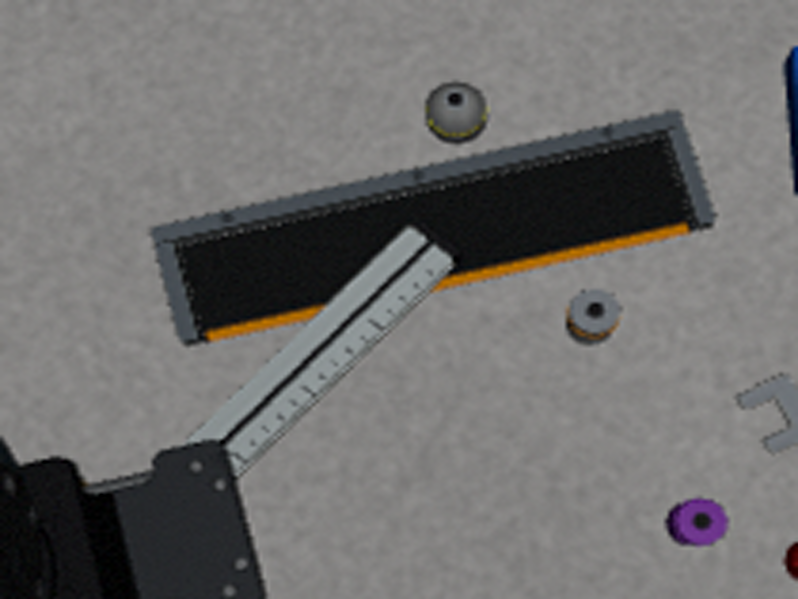

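The rail's b end is inside the mouth, top corners (375,305) and (443,293) in the scene crop. The a end corners are at (253,92) and (310,86).

```bash
python3 pt.py 375,304,25 443,293,25 253,92,25 310,86,25; python3 - <<'E'
from h import *
print(tob(get_obs()["position"]),get_obs()["position"])
E
```

```text
375,304,25 [11. -5.]
443,293,25 [36. 13.]
253,92,25 [-106.  171.]
310,86,25 [-81. 187.]
[-118.23463027  199.83581353] [0.41878146 0.14571301 0.10299877]
```

Call:
{"op": "arm_command", "data": {
  "plan": [
    [[-0.18,0.9,0],1.7],
    [[-0.18,0.9,0],3.4],
    [[-0.18,0.9,0],5.1],
    [[-0.18,0.9,0],6.7],
    [[-0.18,0.9,0],6.7]
  ]
}}

```text
time: 5.35
position: [0.4157, 0.163, 0.1027]
tool_rot: [0.649, 0.281, -0.281, -0.649]
ft_force: [1.2, -0.5, 0.2]
grip_width: 0.0004
```

```bash
python3 - <<'E'
from h import *
o=get_obs();print(o["time"],tob(o["position"]),step((-117,223),.012))
from scipy.spatial.transform import Rotation as Ro
z=Ro.from_quat(o["tool_rot"]).as_matrix()[:2,2];print("jaw in bay",z@X,z@Y)
print("u world per 25mm",(0.55*X-.835*Y))
E
```

```text
5.35 [-117.16352938  217.30997415] [-0.05  0.22 -3.63]
jaw in bay -0.5495967581122452 0.835429830857203
u world per 25mm [ 0.72973034 -0.68353393]
```

Call:
{"op": "arm_command", "data": {
  "plan": [
    [[-0.05,0.15,-1.5],0],
    [[-0.05,0.15,-3.0],0],
    [[-0.05,0.15,-3.6],0],
    [[-0.05,0.15,-3.6],0]
  ]
}}

```text
time: 5.75
position: [0.413, 0.1665, 0.0107]
tool_rot: [-0.649, -0.279, 0.282, 0.65]
ft_force: [-0.1, -0.4, 0.1]
grip_width: 0.0005
```

Call:
{"op": "arm_command", "data": {
  "plan": [
    [[0.35,-0.33,0],0],
    [[0.7,-0.66,0],0],
    [[1.05,-0.98,0],0],
    [[1.4,-1.31,0],0],
    [[1.6,-1.5,0],0]
  ]
}}

```text
time: 6.25
position: [0.4553, 0.1287, 0.0132]
tool_rot: [0.649, 0.281, -0.28, -0.649]
ft_force: [-1.6, 1.4, 0.5]
grip_width: 0.0006
```

```bash
python3 look2.py s3
```

```text
t 6.25 tcp bay [-86.7 174.7] z 0.0132 F [-1.6  1.4  0.5]
```

View pics/s3.png

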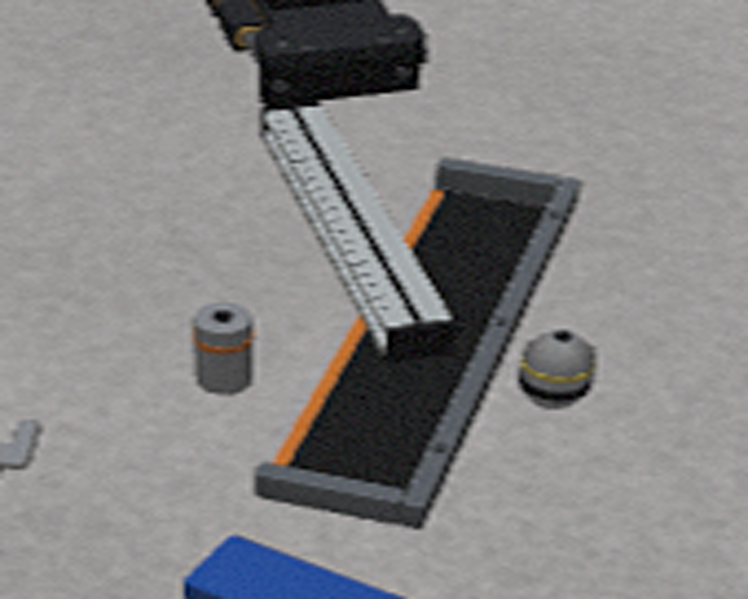

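The rail has moved about 15–20 mm further in. Its b end top edge is now at (385,333)-(452,320).

```bash
python3 pt.py 385,332,25 452,320,25 
```

```text
385,332,25 [ 21. -25.]
452,320,25 [46. -7.]
```

Call:
{"op": "arm_command", "data": {
  "plan": [
    [[0.3,-0.27,0],0],
    [[0.6,-0.54,0],0],
    [[0.9,-0.81,0],0],
    [[1.1,-1.0,0],0],
    [[1.1,-1.0,0],0]
  ]
}}

```text
time: 6.8
position: [0.4834, 0.1038, 0.0125]
tool_rot: [0.649, 0.282, -0.28, -0.648]
ft_force: [-0.2, -0.5, -0.4]
grip_width: 0.0006
```

```bash
python3 look2.py s4
```

```text
t 6.8 tcp bay [-65.2 144. ] z 0.0125 F [-0.2 -0.5 -0.4]
```

View pics/s4.png

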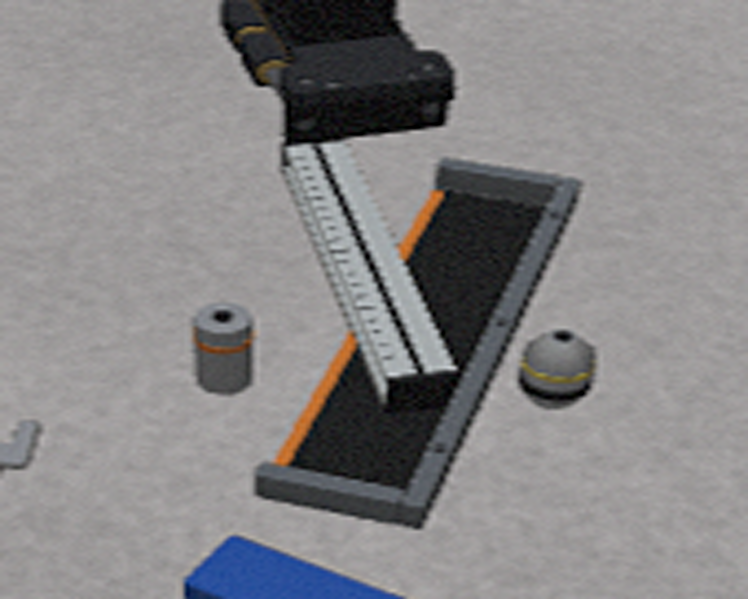

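The b end is now at (387,382)-(455,368), close to the back wall and sliding along it.

```bash
python3 pt.py 387,382,25 455,368,25 285,147,25 340,140,25
```

```text
387,382,25 [ 33. -62.]
455,368,25 [ 57. -43.]
285,147,25 [-72. 120.]
340,140,25 [-49. 136.]
```

Call:
{"op": "arm_command", "data": {
  "plan": [
    [[0.3,-0.27,0],0],
    [[0.6,-0.54,0],0],
    [[0.8,-0.75,0],0],
    [[1.0,-0.95,0],0],
    [[1.0,-0.95,0],0]
  ]
}}

```text
time: 7.35
position: [0.5084, 0.0798, 0.0126]
tool_rot: [0.649, 0.282, -0.28, -0.648]
ft_force: [-0.4, -0.4, 0.4]
grip_width: 0.0007
```

```bash
python3 look2.py s5
```

```text
t 7.35 tcp bay [-46.5 114.9] z 0.0126 F [-0.4 -0.4  0.4]
```

View pics/s5.png

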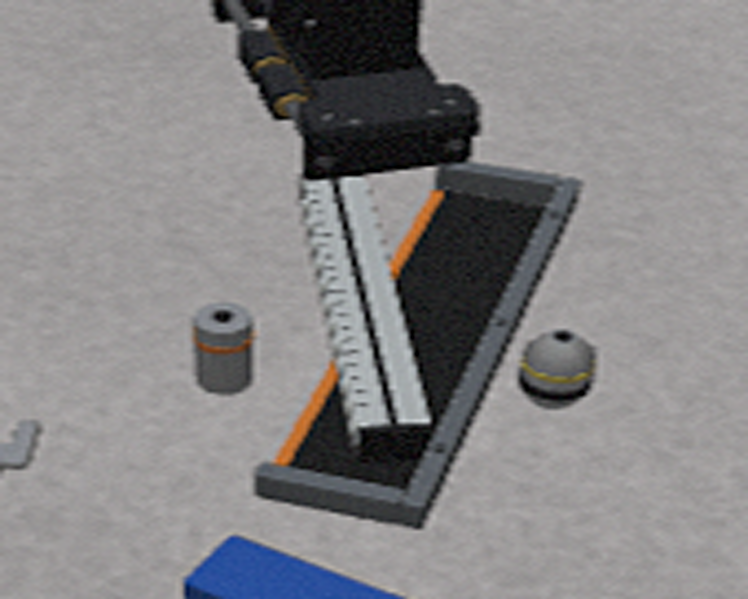

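The b end, (358,430)-(430,422), has passed behind the post and is near the right end wall.

```bash
python3 pt.py 358,430,25 430,422,25 304,180,25 367,178,25; python3 - <<'E'
from h import *
for b in [(-75,125),(-90,85),(-70,95)]: print(b,tow(b),step(b,.1))
E
```

```text
358,430,25 [  32. -100.]
430,422,25 [ 58. -85.]
304,180,25 [-53.  91.]
367,178,25 [-25. 103.]
(-75, 125) [0.47829159 0.08303784] [-1.18  0.11  3.49]
(-90, 85) [0.47304385 0.04064136] [-1.39 -1.58  3.49]
(-70, 95) [0.4901568  0.05503397] [-0.7  -1.01  3.49]
```

Call:
{"op": "arm_command", "data": {
  "plan": [
    [[0.2,-0.26,0],0],
    [[0.42,-0.56,0],0],
    [[0.42,-0.56,0],0],
    [[0.42,-0.56,0],0]
  ]
}}

```text
time: 7.8
position: [0.5179, 0.0663, 0.0127]
tool_rot: [0.649, 0.282, -0.281, -0.648]
ft_force: [0.6, -0.9, 0.1]
grip_width: 0.0006
```

```bash
python3 look2.py s6
```

```text
t 7.8 tcp bay [-40.4  99.5] z 0.0127 F [ 0.6 -0.9  0.1]
```

View pics/s6.png

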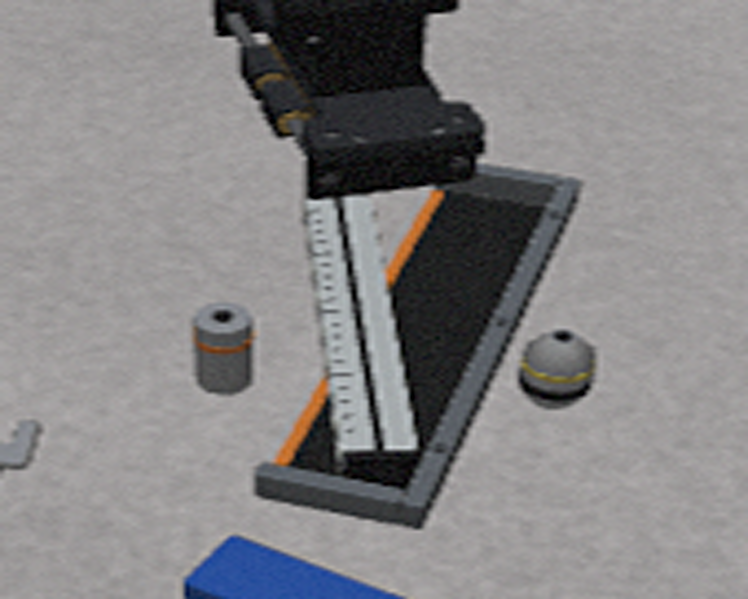

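Call:
{"op": "arm_command", "data": {
  "plan": [
    [[-0.4,0.4,0],0],
    [[-0.6,0.5,1.5],0],
    [[-0.6,0.5,3.2],0],
    [[-1.2,0.2,3.4],-1.7],
    [[-1.9,-0.5,3.4],-3.4]
  ]
}}

```text
time: 8.35
position: [0.4699, 0.0557, 0.0993]
tool_rot: [0.684, 0.183, -0.18, -0.683]
ft_force: [-0.7, -0.5, -0.2]
grip_width: 0.0008
```

Call:
{"op": "arm_command", "data": {
  "plan": [
    [[0,-0.5,0],-1.7],
    [[0,-1,0],-3.3],
    [[0,-1,0],-3.3]
  ]
}}

```text
time: 8.65
position: [0.4687, 0.0292, 0.0976]
tool_rot: [0.702, 0.082, -0.082, -0.702]
ft_force: [-0.3, 0.6, -0.6]
grip_width: 0.0007
```

```bash
python3 look2.py s7; python3 pt.py 340,452,25 417,450,25; python3 - <<'E'
from h import *
for b in [(-72,45),(-60,50)]: print(b,step(b,.012))
E
```

```text
t 8.65 tcp bay [-96.9  74.9] z 0.0976 F [-0.3  0.6 -0.6]
340,452,25 [  30. -117.]
417,450,25 [  58. -106.]
(-72, 45) [ 1.25 -0.95 -3.42]
(-60, 50) [ 1.67 -0.64 -3.42]
```

View pics/s7.png

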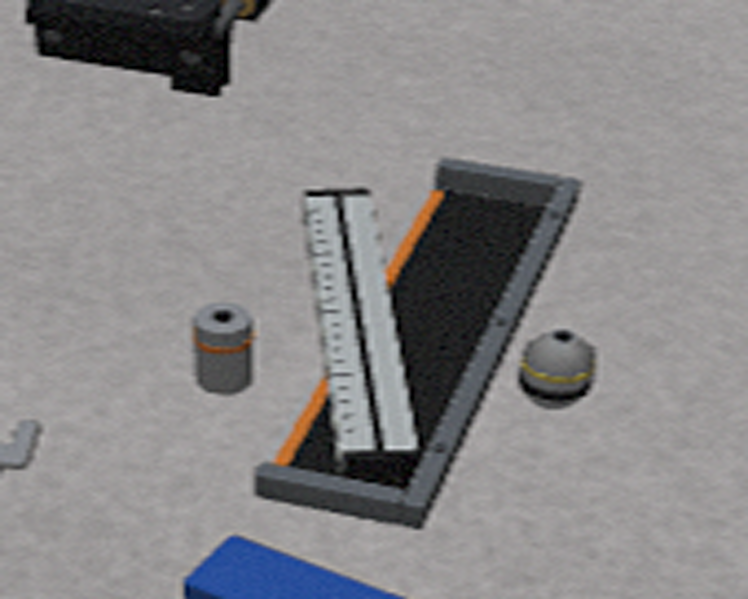

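The rail sits at b ≈ (44,-111) in bay mm, tilted about 21°, with a clear path for the a end. Now I'll push its near side forward.

Call:
{"op": "arm_command", "data": {
  "plan": [
    [[0.8,-0.9,-0.2],0],
    [[1.25,-0.95,-1.5],0],
    [[1.25,-0.95,-2.8],0],
    [[1.25,-0.95,-3.4],0],
    [[1.25,-0.95,-3.4],0]
  ]
}}

```text
time: 9.2
position: [0.4986, 0.007, 0.0104]
tool_rot: [-0.701, -0.082, 0.085, 0.703]
ft_force: [-0.3, -0.1, 0.2]
grip_width: 0.0003
```

Call:
{"op": "arm_command", "data": {
  "plan": [
    [[0.4,0.1,0],0],
    [[0.8,0.19,0],0],
    [[1.2,0.29,0],0],
    [[1.6,0.38,0],0],
    [[1.9,0.46,0],0]
  ]
}}

```text
time: 9.7
position: [0.5496, 0.0174, 0.0132]
tool_rot: [0.702, 0.083, -0.082, -0.702]
ft_force: [-0.3, 0.3, 0.9]
grip_width: 0.0003
```

```bash
python3 look2.py s8
```

```text
t 9.7 tcp bay [-21.   44.6] z 0.0132 F [-0.3  0.3  0.9]
```

View pics/s8.png

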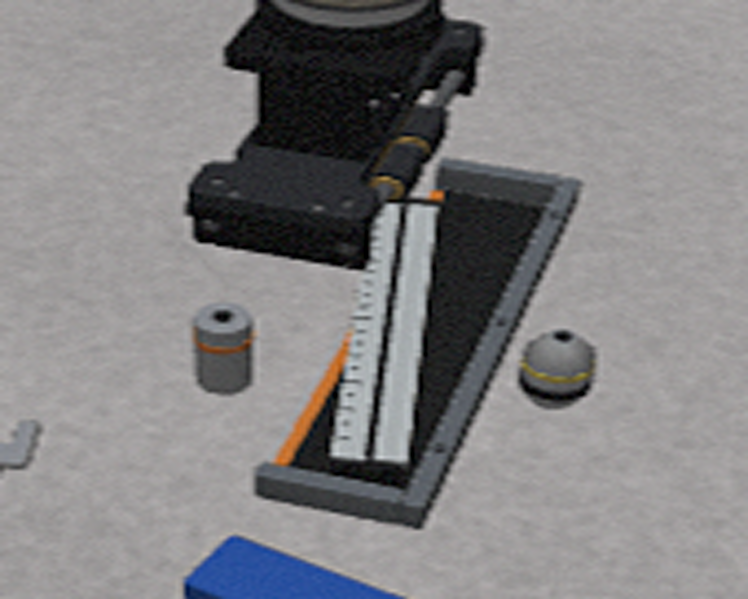

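Call:
{"op": "arm_command", "data": {
  "plan": [
    [[0.3,0.07,0],0],
    [[0.6,0.14,0],0],
    [[0.9,0.21,0],0],
    [[1.2,0.28,0],0],
    [[1.2,0.28,0],0]
  ]
}}

```text
time: 10.25
position: [0.5803, 0.0241, 0.0127]
tool_rot: [0.703, 0.084, -0.081, -0.702]
ft_force: [0.0, -0.2, 0.1]
grip_width: 0.0006
```

```bash
python3 look2.py s9
```

```text
t 10.25 tcp bay [10.4 43.9] z 0.0127 F [ 0.  -0.2  0.1]
```

View pics/s9.png

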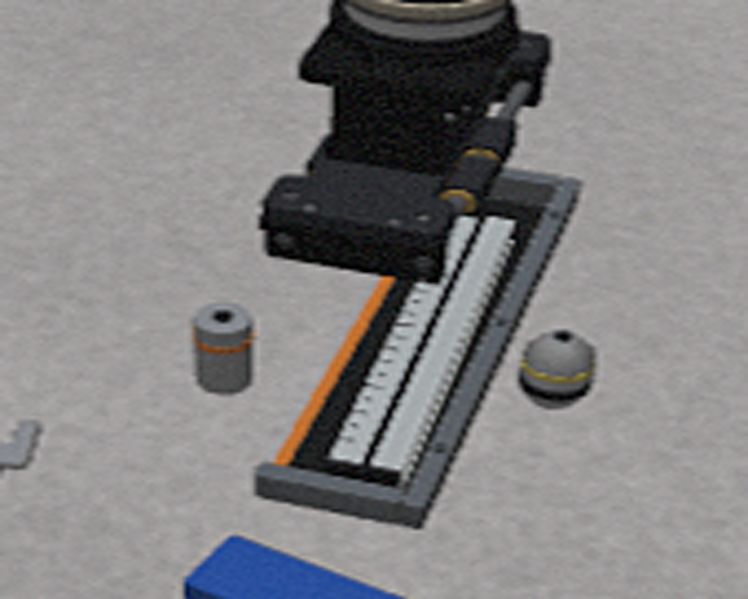

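The rail is nearly parallel to the back wall, with b at (332,458)-(405,470). A few mm are left, so I'll seat it in small steps while watching the force.

Call:
{"op": "arm_command", "data": {
  "plan": [
    [[0.12,0.03,0],0],
    [[0.25,0.06,0],0],
    [[0.35,0.08,0],0],
    [[0.35,0.08,0],0]
  ]
}}

```text
time: 10.7
position: [0.5871, 0.0262, 0.0125]
tool_rot: [-0.702, -0.082, 0.082, 0.702]
ft_force: [-1.5, -0.2, 0.5]
grip_width: 0.0003
```

Call:
{"op": "arm_command", "data": {
  "plan": [
    [[-0.6,-0.14,0],0],
    [[-0.6,1,0],0],
    [[-0.65,-2.0,0],0],
    [[-0.65,-2.0,0],0]
  ]
}}

```text
time: 11.1
position: [0.572, -0.0228, 0.0128]
tool_rot: [0.703, 0.085, -0.083, -0.701]
ft_force: [0.3, -0.5, -0.1]
grip_width: 0.0003
```

```bash
python3 look2.py s10
```

```text
t 11.1 tcp bay [-8.6  0.2] z 0.0128 F [ 0.3 -0.5 -0.1]
```

View pics/s10.png

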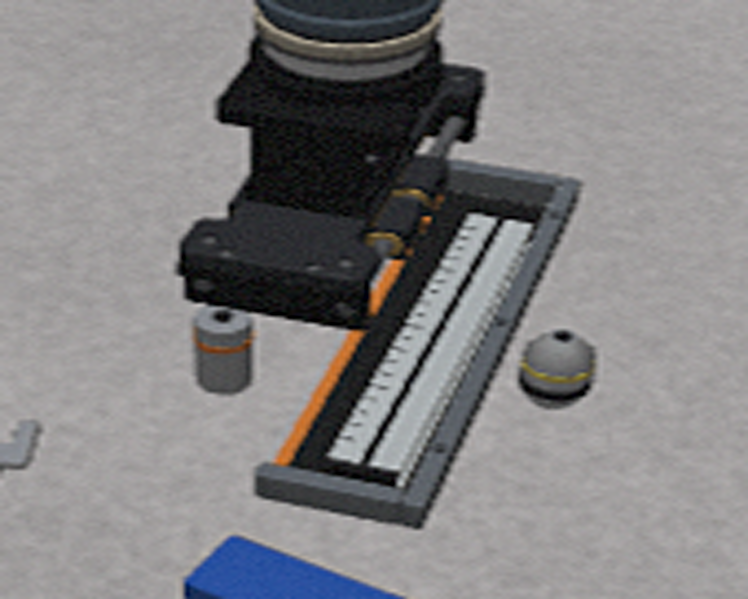

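The a end is against the wall, but b, far corner at (403,475), is still a few mm off. I'll push at y ≈ -20 mm.

Call:
{"op": "arm_command", "data": {
  "plan": [
    [[0.19,-0.78,0],0],
    [[0.5,-0.7,0],0],
    [[0.8,-0.63,0],0],
    [[1.0,-0.58,0],0],
    [[1.15,-0.55,0],0]
  ]
}}

```text
time: 11.65
position: [0.6001, -0.0366, 0.0125]
tool_rot: [-0.702, -0.083, 0.083, 0.702]
ft_force: [0.7, 0.5, 0.7]
grip_width: 0.0007
```

Call:
{"op": "arm_command", "data": {
  "plan": [
    [[0.1,0.02,0],0],
    [[0.2,0.05,0],0],
    [[0.2,0.05,0],0]
  ]
}}

```text
time: 11.95
position: [0.604, -0.0358, 0.0124]
tool_rot: [-0.702, -0.082, 0.083, 0.702]
ft_force: [-0.5, 0.8, 0.1]
grip_width: 0.0005
```

```bash
python3 look2.py s11
```

```text
t 11.95 tcp bay [ 19.4 -19.9] z 0.0124 F [-0.5  0.8  0.1]
```

View pics/s11.png

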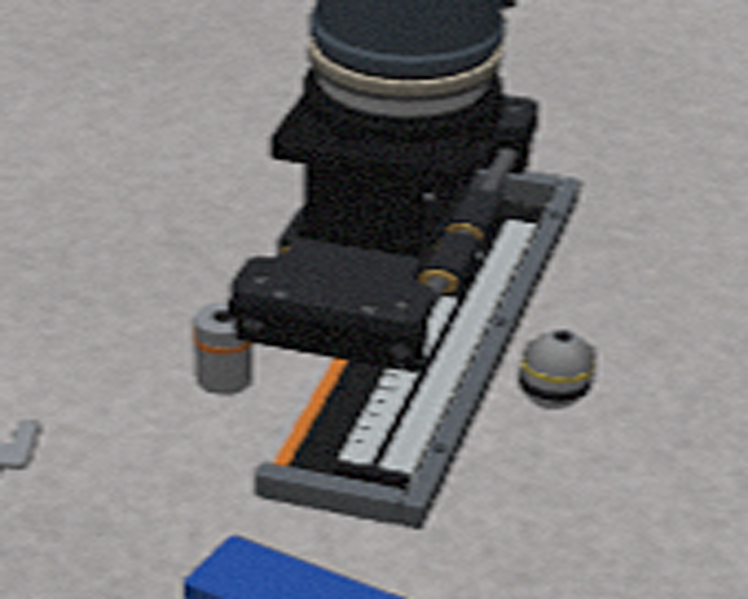

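Call:
{"op": "arm_command", "data": {
  "plan": [
    [[0.08,0.02,0],0],
    [[0.12,0.03,0],0],
    [[0.12,0.03,0],0]
  ]
}}

```text
time: 12.3
position: [0.6041, -0.0358, 0.0123]
tool_rot: [-0.702, -0.08, 0.085, 0.703]
ft_force: [-6.5, -3.6, 5.2]
grip_width: 0.0005
```

Call:
{"op": "arm_command", "data": {
  "plan": [
    [[0.08,0.02,0],0],
    [[0.08,0.02,0],0]
  ]
}}

```text
time: 12.5
position: [0.6042, -0.0358, 0.0124]
tool_rot: [-0.702, -0.079, 0.087, 0.703]
ft_force: [-10.0, -6.3, 7.0]
grip_width: 0.0004
```

Contact is firm: 12 N and no further motion. I'll back off straight, lift and clear the view.

Call:
{"op": "arm_command", "data": {
  "plan": [
    [[-0.3,-0.08,0],0],
    [[-0.6,-0.15,0],0],
    [[-0.6,-0.15,1.0],0],
    [[-0.6,-0.15,3.0],0],
    [[-0.6,-0.15,5.0],0]
  ]
}}

```text
time: 13.0
position: [0.5941, -0.0387, 0.138]
tool_rot: [-0.702, -0.082, 0.083, 0.703]
ft_force: [1.0, 0.3, -0.0]
grip_width: 0.0001
```

Call:
{"op": "arm_command", "data": {
  "plan": [
    [[-1,1.5,0.5],0],
    [[-2,3,1],0],
    [[-3,4.5,1.5],0],
    [[-4,6,2],0],
    [[-5,7.5,2],0]
  ]
}}

```text
time: 13.5
position: [0.4701, 0.1502, 0.1894]
tool_rot: [-0.702, -0.084, 0.08, 0.702]
ft_force: [0.8, 0.8, -0.7]
grip_width: 0.0003
```

Call:
{"op": "arm_command", "data": {
  "plan": [
    [[-0.8,1.7,0],0],
    [[-1.6,3.4,0],0],
    [[-2.4,5.1,0],0],
    [[-2.4,5.1,0],0],
    [[-2.4,5.1,0],0]
  ]
}}

```text
time: 14.0
position: [0.4092, 0.2772, 0.1877]
tool_rot: [-0.702, -0.084, 0.083, 0.702]
ft_force: [0.2, -0.6, -0.2]
grip_width: -0.0
```

```bash
python3 look2.py s12; python3 look.py p12
```

```text
t 14.0 tcp bay [-96.9 329.9] z 0.1877 F [ 0.2 -0.6 -0.2]
t 14.05 tcp bay [-96.5 328.9] z 0.1877 F [ 0.8 -0.3 -0.5]
rail? 1638.0 centre [ 44.6 -18.7] corners [[61.0, 85.0], [61.0, -123.0], [28.0, -122.0], [28.0, 84.0]]
  len 207.5 phi 0.1
```

View pics/s12.png

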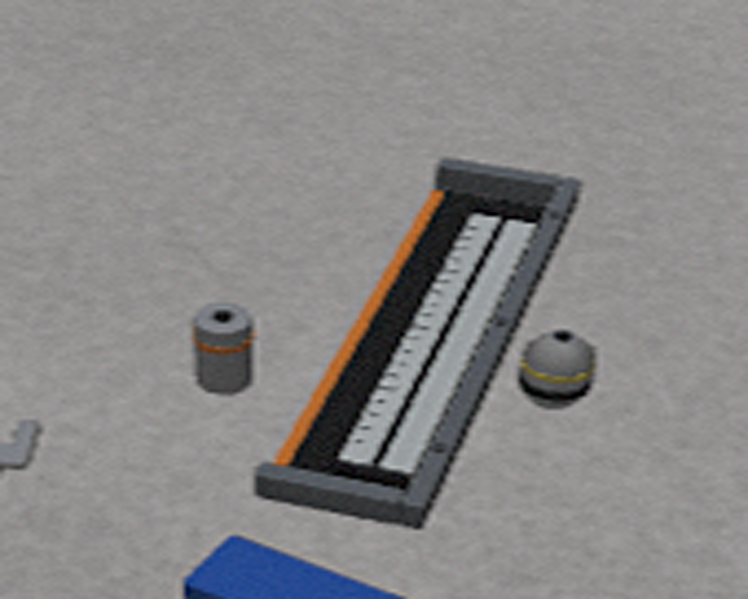

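View pics/p12.png

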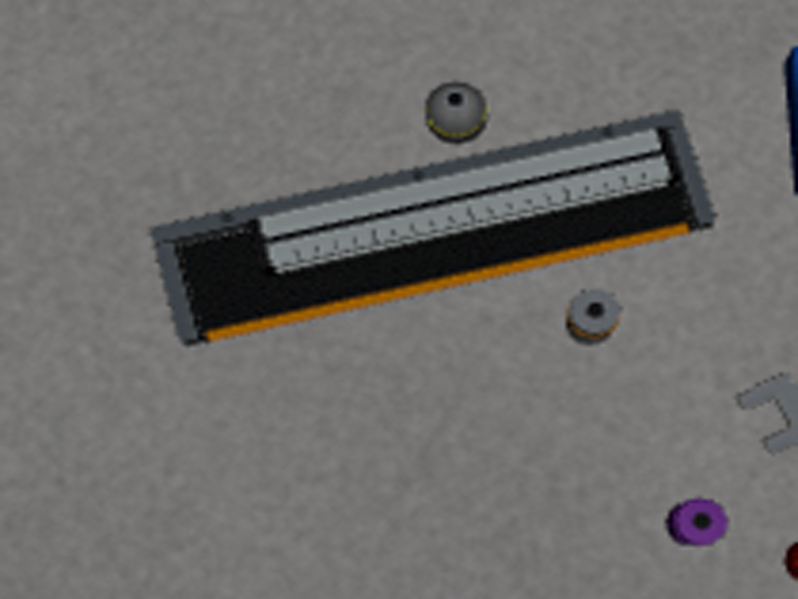

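Both views agree. The rail lies flat along the back wall (x 28–61 mm, tilt 0.1°), wholly between the end walls, and nothing else appears to have moved.

```bash
python3 - <<'E'
from h import *
from rig import hand_in
c=camera("top");c0=cv2.imread("pics/top0.png")[:,:,::-1]
hs=[cv2.cvtColor(np.ascontiguousarray(i),cv2.COLOR_RGB2HSV) for i in(c0,c["pixels"])]
for h in hs:
    b=(h[...,0]>105)&(h[...,0]<125)&(h[...,1]>180);v=np.argwhere(b).mean(0);print("blue",v)
print(get_obs()["joint_velocities"].round(3))
print(hand_in())
E
```

```text
blue [145.59642857 347.4452381 ]
blue [160.36747624 313.11298838]
[-0.015  0.002 -0.     0.002  0.004  0.001]
the job is handed in; nothing more can be done
None
```

The rail is in the bay, flat along the back wall and wholly inside, and I've handed the job in at about 14 s of the 72 s allowed. I got no verdict back.

**How it was done:** With the fingers shut, I pushed the right end (b) into the bay left of the post. I then pushed on the left end so that b slid along the back wall behind the post. Last, I pushed the left end (a) in and seated the rail with about 12 N, and it didn't move any further. It was only pushed along the bench, never lifted or gripped. The arm was backed off, up and well clear before hand-in.

**Last checks (top and scene views):**
- **Tilt:** 0.1° relative to the bay.
- **Depth:** the rail spans about x = 28 to 61 mm, with the back wall at 60 mm. The overshoot is within measuring error.
- **Position along the bay:** it sits right of the middle. The bright part spans y ≈ -123 to +85 mm, plus the dark end caps. In the pictures both ends are clear of the end walls, but the right gap is only a few mm.
- **Other objects:** the objective, slide box, spanner and purple look-alike appear at the same pixels in the before and after top pictures. Only part of the box, spanner and red look-alike shows there.

**One check disagreed:** my automatic blue-colour centroid, meant to confirm the slide box, shifted from (row 146, col 347) to (160, 313). I think the mask also picked up bluish parts of the arm, because the box's visible edge didn't move between pictures. I didn't recheck it before handing in.

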